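Hang the spot lamp on the cranked rod of the inspection stand

TASK

Fit the spot lamp to the inspection stand: lift it out of its charging dock, thread its drilled collar over the upturned end of the cranked rod, and ease it round the bend and along the level part, without forcing it, until it rests against the orange stop collar. Let go so that it hangs there with the lens down, then press the green button on its top all the way down to switch it on and take the tool away. Leave the dish, bottles and other things where they are.

Things in the scene. Friction and masses are not known exactly. Their poses are not given: they have to be found in the camera images.
- stand: Fixed lamp stand. White base plate 250 x 120 x 15 mm, 50 mm behind to 200 mm ahead (+x) of the steel column. Column 28 mm in diameter, with a black clamp block 40 x 44 mm at rod height, its top at z 189 mm; its knob reaches y = +50 mm at z 173 mm. Origin on the bench under the column axis, z up. The 12 mm steel rod (see the rod points) leaves the column along +x in the plane y = 0.
- rod_tip (a point): On the rod's axis at its upturned free end; the rounded end reaches 6 mm beyond. Stand frame x 212.8, y 0, z 202.4 mm. The last 40 mm of the rod before this point are straight and rise at 40 degrees. This point's own axes are the stand's (not tilted with the rod).
- rod_bend (a point): On the rod's axis where the level part ends and the bend begins: stand frame x 150, y 0, z 165 mm. From the column to here the rod is level (axis at z 165 mm); from here it curves upward through 40 degrees at a 50 mm radius (of its axis), then runs straight to the tip. Axes as the stand's.
- lamp_home (a point): On the level rod's axis, where the middle of the lamp's bore is when its collar touches the orange stop collar (26 mm in diameter, on the rod from x 58 to 70 mm): stand frame x 81, y 0, z 165 mm, axes as the stand's. When the lamp hangs freely, its bore's middle is 3 mm below this point.
- lamp: Loose spot lamp, 128 mm high, 0.15 to 0.3 kg. Origin: centre of its lens face (underside), z up through the lamp to the button, x along its bore. From below: black head 36 mm in diameter, 43 mm high; neck; aluminium collar with the bore at 70 mm; blue grip housing from 85 to 122 mm; green button. Starts upright, head 20 mm deep in a well of the dock, 2 mm play all round.
- lamp_bore (a point): Middle of the lamp's bore, 70 mm above its lens face; x = bore axis (the lamp is alike both ways round), z = up. Collar 34 mm outside diameter, 22 mm long, bore 18 mm: 3 mm of play all round on the rod, so it passes only while the bore is within about 13 degrees of the rod's direction. Slides on bare metal, no catch, and hangs lens down by its weight. 80 mm above the bench at the start.
- lamp_grip (a point): Place to hold the lamp: middle of its blue grip housing, 36 mm above the bore's middle, axes as lamp_bore. The housing is 24 mm along x, 30 mm along y and reaches 16 mm above this point; fingertips up to 19 mm below this point clear collar and rod.
- button_top (a point): Middle of the top face of the lamp's green button, 18 mm in diameter, standing 6 mm out of the housing, 58 mm above the bore's middle; axes as lamp_bore. It moves with the button.
- lamp_switch (a joint): Travel of the green spring button on the lamp's top: 0 = out, 0.004 m = fully down. It takes 1.5 N to start and 3.5 N to reach the bottom, and springs back when let go; the lamp then stays on.
- dock: Fixed grey charging dock 85 x 155 x 30 mm high with two round wells, 41 mm in diameter and 20 mm deep, at y -37.5 and +37.5 mm. Origin: centre of the underside. The lamp stands in either one, a spare battery rising to 71 mm above the bench in the other.
- battery: Spare black battery, 35 mm in diameter and 61 mm high, in the other well of the dock; leave it. Origin: centre of its underside.
- dish: Round clear dish, 62 mm in diameter, 16 mm high, yellow inside, on the stand's base plate; leave it. Origin: centre of its underside.
- stain: Small amber bottle, 32 mm in diameter, 66 mm high, beside the dock; leave it. Origin: centre of its underside.
- coplin: Glass staining jar, 48 mm in diameter, 80 mm high, towards the back; leave it. Origin: centre of its underside.
- slide_box: Blue and white slide box 88 x 178 x 36 mm at the back; leave it. Origin: centre of its underside.
- oil: White bottle, 44 mm in diameter, 95 mm high, towards the back; leave it. Origin: centre of its underside.
- marker: White marker with a red cap, 110 mm long, 12 mm thick, lying left of the stand; leave it. Origin: centre of its underside.
Things that resemble listed ones, but are neither listed nor needed, are in the scene too. What is shaped like the lamp but red is not meant.

How it is judged (in metres and radians):
On the way, in this order (a step that is already met when the one before it is completed fails the run):
1. the lamp's collar is threaded on the upturned end of the rod, its bore in line with it (distance between lamp_bore and rod_tip below 0.035 m and x of lamp_bore in the frame of rod_tip below -0.004 m and angle between lamp_bore's own z axis and vertical between 0.35 and 1.05 rad), for 0.05 s.
2. the lamp is on the level part of the rod against the stop collar, lens down (x of lamp_bore in the frame of lamp_home between -0.004 and 0.005 m and y of lamp_bore in the frame of lamp_home between -0.006 and 0.006 m and z of lamp_bore in the frame of lamp_home between -0.007 and 0.006 m and angle between lamp_bore's own z axis and vertical below 0.25 rad), for 0.2 s.
3. with the lamp in its place, the green button is pressed all the way down (all of step 2 and value of joint lamp_switch above 0.0033 m), for 0.05 s.
At the end, for the whole second after the job is handed in: The lamp hangs released and at rest on the level part of the rod, upright within 14 degrees, its collar touching the orange stop collar or at most 5 mm short of it, and its button has been pressed fully (over 3.3 mm of 4) there and has sprung back (all of step 2 and value of joint lamp_switch below 0.001 m and linear speed of lamp below 0.02 m/s and angular speed of lamp below 0.2 rad/s and contact force between the fingers and lamp below 0.1 N).
It fails at once if the lamp is forced against the stand (over 40 N) (contact force between lamp and stand above 40 N).
It fails at once if a bystander (battery, dish, bottles, jar, slide box, marker) is shifted by more than 20 mm (distance of any of battery, dish, stain, coplin, slide_box, oil, marker from where it was at the start of the episode above 0.02 m).
It also fails if it takes over 51 s, if anything falls off the work surface, if the arm or the gripper's body presses on something with over 40 N, if the wrist force passes 120 N, or if a joint passes its speed limit or range.

ROBOT

A 6-joint arm with a two-finger parallel gripper is mounted at the origin on the work surface. World frame = base frame: x ahead of the robot, y to its left, z up, the work surface at z = 0. Lengths are in m, angles in degrees, forces in N, time in s.
With the tool pointing down it reaches from about 0.4 to 0.825 m from the base axis. Payload 7 kg.
Tool frame: the origin (TCP) lies between the finger pads; the fingertips stand 19 mm ahead of it and the grasp point (between the pads) is the TCP (r.finger_overhang is the distance from the TCP to the fingertips, in m); z points along the fingers, y is the direction in which the jaws open and shut (so a half turn about z gives the same grasp; the last joint's range is limited). The gripper opens to 88 mm and grips with 3 to 60 N. Pads are 19 mm wide; open, the fingers measure 130 mm over their backs; the gripper's body (78 mm by 193 mm) begins 47 mm behind the grasp point.
Start: joints at [81.939, 20.546, 0.682, 0, -70.136, -16.507], TCP at [0.281, 0.614, 0.246] pointing down, gripper open.
Joint ranges: [-176.03, 176.03], [-82.01, 121.73], [-58.28, 71.71], [-173.87, 95.51], [-174.79, -0.11], [-173.66, 173.66]. Speed limits (degrees/s): [136.94, 136.94, 172.46, 180, 180, 180].

INTERFACE

Orientations are given as [roll, pitch, yaw] about the fixed x, y, z axes, in that order (R = Rz(yaw) Ry(pitch) Rx(roll)).
In Python, from plant import r, optics gives the robot as it stands. The module is installed in compiled form; this text tells all that it offers.
- The arm moves only by the tool step_arm, never from a script. Its argument "increments" is a list of rows, each an object of numbers: "tx", "ty", "tz": the shift along the world's x, y, z in mm; "ax", "ay", "az": the turn, a rotation vector about the world's x, y, z in degrees; "claw": the gripper command: -1 is shut, 1 is fully open, values between are in proportion. In form: [{"tx": .., "ty": .., "tz": .., "ax": .., "ay": .., "az": .., "claw": ..}, ...]. A call has 1 to 12 rows; each row shifts and turns the commanded pose from where the row before left it; what a row does not reach is not made up. A row lasts 1/10 s, in which the tool goes at most 50 mm and 8.59 degrees, less where a joint would pass 70% of its speed; a pose out of reach is approached as far as the arm can. A call with a gripper value outside its range is refused whole. The fingers move at their own pace and stop on an object; "newtons" is the grip in N (left out, the last holds). Time passes only in rows, so rows that do not move let the fingers close. It gives the time, the measured TCP pose, the force and the opening at its end, in the units of the state.
- r.get_state(): the state, without advancing time (a new reading comes with each control period).
- optics.capture(name): name is "scene" or "top" or "wrist"; returns a dict with "image" (480x640x3 uint8, blue, green, red), "depth" (480x640 float32, m along the optical axis (not along the pixel's ray), 0 where there is no reading), "fx", "fy", "cx", "cy" (pixels), "R" (3x3) and "t" (3): a world point X has camera coordinates R X + t. Camera axes: x right, y down, z forward; pixel columns grow to the right and rows downward; lengths in m; the calibration is good to about 2 mm. The wrist camera is an equidistant fisheye: a pixel r from the principal point sees the ray r / f radians off the axis. A picture is of the moment at which its call begins.
- r.close_job(): hands the job in, once; it reports no verdict.
The state is a dict: "time_s": time; "joints": joint angles; "qd": joint speeds; "joint_torque": joint torques, N m; "tcp_pos": TCP position; "eef_rot": TCP orientation; "contact_force": force on the tool from outside, world axes, zero at the start; "moment": the same for the moment, N m; "gripper_width": finger opening in m.
Only numpy, scipy, OpenCV 4.12 (cv2) and the standard library are available. Lean on these libraries where they do the work, as an engineer would, in place of code of your own. Each camera call takes 0.05 s, during which the arm holds its last target. There are 200 camera calls.

## Working session

There is one attempt and no reset: what is moved stays moved. The work goes in short steps, Python scripts to look and compute and a tool call to move; the robot and the scene stay as the last step left them, time stands still between calls to the robot, and variables do not carry over. Pictures are saved under pics/ and viewed, about 8 in all and at most 12, crops included, and the job is handed in when it is done.

Besides the shell and the picture viewer there is one more tool, called after "Call:" by a JSON object that holds its "op" and its "data", one argument or row to a line. step_arm: Moves the arm, as the interface text tells. Its arguments: {"type":"object","properties":{"increments":{"type":"array","items":{"type":"object","properties":{"tx":{"type":"number"},"ty":{"type":"number"},"tz":{"type":"number"},"ax":{"type":"number"},"ay":{"type":"number"},"az":{"type":"number"},"claw":{"type":"number"}}}},"newtons":{"type":"number"}},"required":["increments"]}

```bash
mkdir -p pics; cat > h.py <<'E'
import numpy as np,cv2,pickle
from plant import r,optics
def cap(n):
    c=optics.capture(n); pickle.dump(c,open(f'pics/{n}.pkl','wb')); return c
def cloud(c):
    v,u=np.mgrid[0:480,0:640]; z=c['depth']
    P=np.stack([(u-c['cx'])/c['fx']*z,(v-c['cy'])/c['fy']*z,z],-1)
    return (P-c['t'])@c['R']   # R^T (P-t)
E
python3 - <<'E'
from h import *
for n in('scene','top'):
    c=cap(n); cv2.imwrite(f'pics/{n}1.png',c['image']); print(n,c['fx'],c['cx'],c['cy'],c['R'].round(3).tolist(),c['t'])
print(r.get_state())
E
```

```text
scene 448.3316951363465 323.12796121566754 240.34672540110247 [[0.456, 0.89, 0.014], [0.56, -0.275, -0.781], [-0.691, 0.364, -0.624]] [-0.24622004 -0.22541212  1.4133115 ]
top 540.3644229621918 312.2506173846785 250.59695421338407 [[0.007, -1.0, 0.003], [-0.994, -0.007, -0.109], [0.109, -0.002, -0.994]] [-0.03766902  0.59729764  1.30106598]
{'time_s': 0.1, 'joints': array([ 8.19399006e+01,  2.05876744e+01,  6.40117268e-01, -1.68119513e-02,
       -7.01370342e+01, -1.65066921e+01]), 'qd': array([-0.05153643, -0.04222918,  0.07493519,  0.02914186, -0.00647253,
       -0.04183251]), 'joint_torque': array([-4.23403408e-04, -5.84160233e+01,  2.93750972e+01,  7.01531410e+00,
        1.01638897e-02, -5.79012908e-05]), 'tcp_pos': array([0.28049391, 0.61351601, 0.24472371]), 'eef_rot': array([ 1.79914404e+02, -8.88289766e-03, -2.45725087e+01]), 'contact_force': array([-0.11597638, -0.10742623,  0.49197278]), 'moment': array([-0.01362465,  0.04742074, -0.03503408]), 'gripper_width': 0.08754312490567409}
```

View pics/scene1.png

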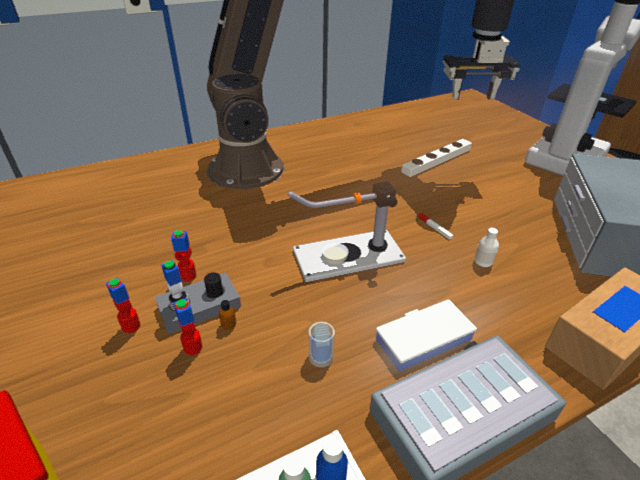

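View pics/top1.png

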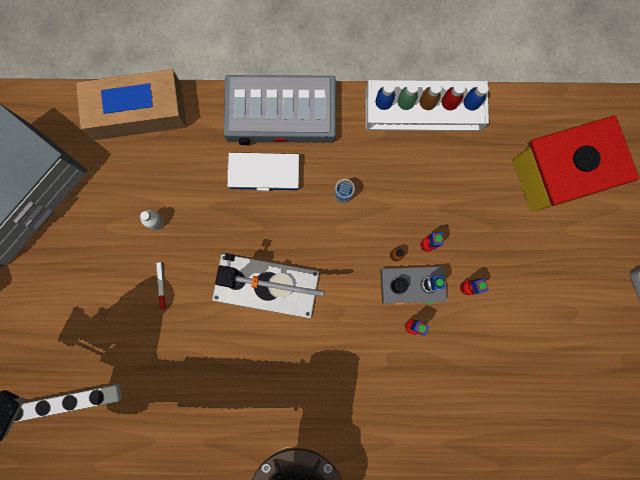

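Candidates for the lamp: scene (172,280) / top (432,284) stands in the dock with a metal collar. The others, at scene (181,255), (120,305) and (187,327), stand free and have red heads, so they are decoys. I'll confirm this with a crop and measure.

```bash
cat > m.py <<'E'
from h import *
S=pickle.load(open('pics/scene.pkl','rb'));T=pickle.load(open('pics/top.pkl','rb'))
a=cv2.resize(S['image'][215:365,95:255],None,fx=3.5,fy=3.5,interpolation=cv2.INTER_CUBIC)
cv2.imwrite('pics/crop1.png',a)
for n,c in(('scene',S),('top',T)):
    P=cloud(c);hsv=cv2.cvtColor(c['image'],cv2.COLOR_BGR2HSV);H,s,V=cv2.split(hsv);Z=P[...,2]
    print(n)
    g=((H>45)&(H<75)&(s>150)&(V>90)&(Z>.1)&(Z<.2)).astype(np.uint8)
    k,L,st,ce=cv2.connectedComponentsWithStats(g)
    for i in range(1,k):
        if st[i,4]>8:
            q=P[L==i]; q=q[q[:,2]>np.median(q[:,2])-.004]
            print(' green',ce[i].round(),len(q),np.median(q,0).round(4))
    b=((H>105)&(H<125)&(s>150)&(Z>.09)&(Z<.16)).astype(np.uint8)
    k,L,st,ce=cv2.connectedComponentsWithStats(b)
    for i in range(1,k):
        if st[i,4]>15 :
            q=P[L==i]
            if q[:,1].mean()>0.05 or q[:,0].mean()>.7: continue
            t=q[q[:,2]>np.percentile(q[:,2],60)]
            (cx,w,an)=cv2.minAreaRect(t[:,:2].astype(np.float32))
            print(' blue',ce[i].round(),len(q),q[:,2].max().round(4),np.round(cx,4),np.round(w,4),round(an,1))
    X,Y=P[...,0],P[...,1]
    rod=(X>.35)&(X<.75)&(Y>-.08)&(Y<.25)&(Z>.145)&(Z<.235)
    q=P[rod]; print(' rod pts',len(q),q.min(0).round(4),q.max(0).round(4))
    d=q[(q[:,2]<.19)&(q[:,2]>.155)]
    m=(s<60)&rod&(V>60); q=P[m]
    vx=cv2.fitLine(q[:,:2].astype(np.float32),cv2.DIST_HUBER,0,.001,.001).ravel(); print(' line',vx.round(4),np.degrees(np.arctan2(vx[1],vx[0])).round(2),len(q))
    u=-vx[:2]*np.sign(vx[1]) ; 
    sdist=(q[:,:2]-vx[2:])@u
    for lo in np.arange(sdist.min(),sdist.max(),.015):
        w=q[(sdist>=lo)&(sdist<lo+.015)]
        if len(w): print('  ',(lo*1e3).round(),len(w),w.mean(0).round(4),w[:,2].max().round(4))
    o=rod&(H>5)&(H<18)&(s>180)&(V>120); q=P[o]; print(' orange',len(q),q.mean(0).round(4) if len(q) else 0,q.min(0).round(4),q.max(0).round(4))
    w=(Z>.011)&(Z<.019)&(s<50)&(V>130)&(X>.35)&(X<.75)&(Y>-.1)&(Y<.3); q=P[w]
    (cx,wh,an)=cv2.minAreaRect(q[:,:2].astype(np.float32)); print(' plate',len(q),np.round(cx,4),np.round(wh,4),an)
    dk=(Z>.026)&(Z<.034)&(X>.35)&(X<.75)&(Y>-.4)&(Y<-.08)&(s<60);q=P[dk]
    (cx,wh,an)=cv2.minAreaRect(q[:,:2].astype(np.float32)); print(' dock',len(q),np.round(cx,4),np.round(wh,4),an)
E
python3 m.py
```

```text
scene
 green [178. 233.] 34 [ 0.4153 -0.2811  0.1282]
 green [169. 264.] 48 [ 0.5189 -0.3209  0.138 ]
 green [114. 282.] 51 [ 0.5115 -0.4211  0.1279]
 green [181. 303.] 58 [ 0.62   -0.3238  0.1281]
 blue [172.  49.] 69 0.1589 [-0.928   0.0023] [0.0185 0.0227] 79.7
 blue [180. 243.] 200 0.1239 [ 0.4197 -0.2811] [0.0205 0.0334] 2.2
 blue [172. 275.] 225 0.1347 [ 0.5243 -0.3244] [0.0308 0.0198] 54.5
 blue [119. 293.] 217 0.1236 [ 0.5205 -0.4211] [0.0276 0.0171] 79.9
 blue [184. 315.] 220 0.1242 [ 0.6272 -0.3251] [0.0285 0.0173] 69.4
 rod pts 1054 [ 0.4843 -0.0592  0.1456] [0.5779 0.1787 0.2091]
 line [0.1771 0.9842 0.5118 0.055 ] 79.8 466
   -105.0 15 [0.5477 0.1501 0.1668] 0.1789
   -90.0 20 [0.5266 0.1338 0.1653] 0.1723
   -75.0 32 [0.5233 0.1219 0.1687] 0.1724
   -60.0 27 [0.5202 0.1085 0.1685] 0.1736
   -45.0 5 [0.5167 0.0851 0.1679] 0.1721
   -30.0 32 [0.5147 0.077  0.1685] 0.1725
   -15.0 33 [0.5122 0.0627 0.1683] 0.1725
   -0.0 34 [0.5096 0.048  0.1684] 0.1718
   15.0 35 [0.5073 0.033  0.1685] 0.1724
   30.0 34 [0.5049 0.0185 0.1685] 0.1733
   45.0 40 [0.5025 0.0033 0.1693] 0.173
[... 1134 characters left out ...]
 [0.5164 0.1079 0.1697] 0.1755
   -40.0 6 [0.5128 0.0898 0.1726] 0.1777
   -25.0 34 [0.5107 0.0783 0.1701] 0.176
   -10.0 36 [0.5084 0.0634 0.1706] 0.1753
   5.0 35 [0.5062 0.0482 0.1699] 0.1742
   20.0 38 [0.5037 0.0337 0.1693] 0.1756
   35.0 37 [0.5008 0.0189 0.1696] 0.1749
   50.0 36 [0.4986 0.0042 0.1696] 0.1746
   65.0 38 [ 0.496  -0.0103  0.1737] 0.1791
   80.0 38 [ 0.4933 -0.025   0.1838] 0.1928
   95.0 39 [ 0.4909 -0.0399  0.1971] 0.2038
   110.0 25 [ 0.4881 -0.0527  0.2058] 0.2124
 orange 52 [0.5123 0.0929 0.1754] [0.5013 0.0871 0.1608] [0.5231 0.0985 0.1816]
 plate 2043 [0.5116 0.0826] [0.2485 0.1183] 80.26152801513672
 dock 1401 [ 0.5739 -0.2017] [0.3709 0.1568] 54.749366760253906
```

View pics/crop1.png

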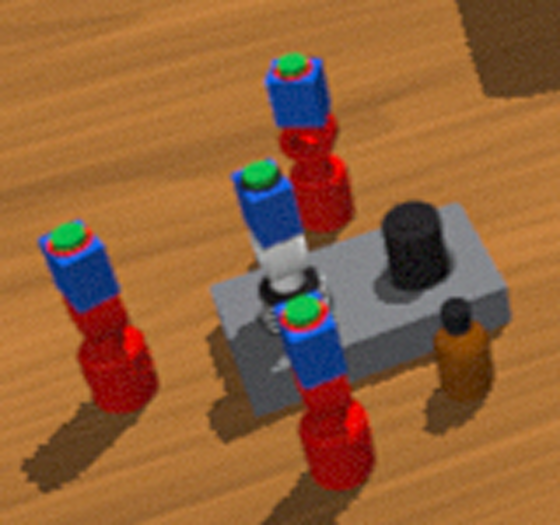

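The picture shows the silver-collared lamp with a black head standing in the left well of the dock, crop (270,230). The three red-bodied ones are decoys about 100 mm away from it. Top and scene agree:
- **Lamp:** about (0.518, -0.321), button at z 0.138.
- **Rod:** direction is yaw -100°.
- **Column:** about (0.525, 0.156).

Call:
{"op": "step_arm", "data": {
  "increments": [
    {"tx": 16,"ty": -40,"tz": 4.5,"az": -2.5,"claw": 1},
    {"tx": 16,"ty": -40,"tz": 4.5,"az": -2.5},
    {"tx": 16,"ty": -40,"tz": 4.5,"az": -2.5},
    {"tx": 16,"ty": -40,"tz": 4.5,"az": -2.5},
    {"tx": 16,"ty": -40,"tz": 4.5,"az": -2.5},
    {"tx": 16,"ty": -40,"tz": 4.5,"az": -2.5},
    {"tx": 16,"ty": -40,"tz": 4.5,"az": -2.5},
    {"tx": 16,"ty": -40,"tz": 4.5,"az": -2.5},
    {"tx": 16,"ty": -40,"tz": 4.5,"az": -2.5},
    {"tx": 16,"ty": -40,"tz": 4.5,"az": -2.5},
    {"tx": 16,"ty": -40,"tz": 4.5,"az": -2.5},
    {"tx": 16,"ty": -40,"tz": 4.5,"az": -2.5}
  ]
}}

```text
$.increments[0]: bad value
```

Call:
{"op": "step_arm", "data": {
  "increments": [
    {"tx": 4.1,"ty": -41.3,"az": -2.7},
    {"tx": 4.1,"ty": -41.3,"az": -2.7},
    {"tx": 4.1,"ty": -41.3,"az": -2.7},
    {"tx": 4.1,"ty": -41.3,"az": -2.7},
    {"tx": 4.1,"ty": -41.3,"az": -2.7},
    {"tx": 4.1,"ty": -41.3,"az": -2.7},
    {"tx": 4.1,"ty": -41.3,"az": -2.7},
    {"tx": 4.1,"ty": -41.3,"az": -2.7},
    {"tx": 4.1,"ty": -41.3,"az": -2.7},
    {"tx": 4.1,"ty": -41.3,"az": -2.7},
    {"tx": 4.1,"ty": -41.3,"az": -2.7},
    {"claw": 0.5}
  ]
}}

```text
$.increments[0]: bad value
```

```bash
python3 - <<'E'
from h import *
c=cap('wrist'); cv2.imwrite('pics/w1.png',c['image']); print(c['fx'],c['cx'],c['cy'],c['R'].round(3).tolist(),-c['R'].T@c['t'])
s=r.get_state();print(s['time_s'],s['tcp_pos'],s['eef_rot'],s['joints'],s['contact_force'])
E
```

```text
371.64829954431775 316.8441845272207 243.2463693953711 [[-0.416, -0.909, 0.001], [-0.872, 0.4, 0.284], [-0.258, 0.118, -0.959]] [0.35006285 0.58265664 0.3824626 ]
0.15 [0.28049525 0.61358571 0.24485255] [ 1.79927452e+02 -6.50665783e-03 -2.45703775e+01] [ 8.19414427e+01  2.05818215e+01  6.47747865e-01 -1.52903996e-02
 -7.01373325e+01 -1.65066202e+01] [ 0.11535414 -0.30812454 -0.37506979]
```

View pics/w1.png

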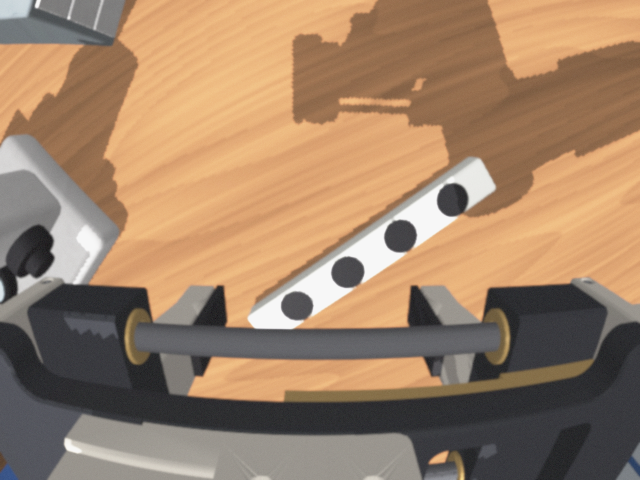

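That picture shows only the power strip below the start pose, because the moves were refused. It looks like every key has to be given.

Call:
{"op": "step_arm", "data": {
  "increments": [
    {"tx": 16,"ty": -40,"tz": 4.5,"ax": 0,"ay": 0,"az": -2.5,"claw": 1},
    {"tx": 16,"ty": -40,"tz": 4.5,"ax": 0,"ay": 0,"az": -2.5,"claw": 1},
    {"tx": 16,"ty": -40,"tz": 4.5,"ax": 0,"ay": 0,"az": -2.5,"claw": 1},
    {"tx": 16,"ty": -40,"tz": 4.5,"ax": 0,"ay": 0,"az": -2.5,"claw": 1},
    {"tx": 16,"ty": -40,"tz": 4.5,"ax": 0,"ay": 0,"az": -2.5,"claw": 1},
    {"tx": 16,"ty": -40,"tz": 4.5,"ax": 0,"ay": 0,"az": -2.5,"claw": 1},
    {"tx": 16,"ty": -40,"tz": 4.5,"ax": 0,"ay": 0,"az": -2.5,"claw": 1},
    {"tx": 16,"ty": -40,"tz": 4.5,"ax": 0,"ay": 0,"az": -2.5,"claw": 1},
    {"tx": 16,"ty": -40,"tz": 4.5,"ax": 0,"ay": 0,"az": -2.5,"claw": 1},
    {"tx": 16,"ty": -40,"tz": 4.5,"ax": 0,"ay": 0,"az": -2.5,"claw": 1},
    {"tx": 16,"ty": -40,"tz": 4.5,"ax": 0,"ay": 0,"az": -2.5,"claw": 1},
    {"tx": 16,"ty": -40,"tz": 4.5,"ax": 0,"ay": 0,"az": -2.5,"claw": 1}
  ]
}}

```text
time_s: 1.35
tcp_pos: [0.4728, 0.1321, 0.2999]
eef_rot: [-180.0, 0.0, -54.7]
contact_force: [1.0, 0.3, 0.5]
gripper_width: 0.0873
```

Call:
{"op": "step_arm", "data": {
  "increments": [
    {"tx": 4.1,"ty": -41,"tz": 0,"ax": 0,"ay": 0,"az": -2.7,"claw": 1},
    {"tx": 4.1,"ty": -41,"tz": 0,"ax": 0,"ay": 0,"az": -2.7,"claw": 1},
    {"tx": 4.1,"ty": -41,"tz": 0,"ax": 0,"ay": 0,"az": -2.7,"claw": 1},
    {"tx": 4.1,"ty": -41,"tz": 0,"ax": 0,"ay": 0,"az": -2.7,"claw": 1},
    {"tx": 4.1,"ty": -41,"tz": 0,"ax": 0,"ay": 0,"az": -2.7,"claw": 1},
    {"tx": 4.1,"ty": -41,"tz": 0,"ax": 0,"ay": 0,"az": -2.7,"claw": 1},
    {"tx": 4.1,"ty": -41,"tz": 0,"ax": 0,"ay": 0,"az": -2.7,"claw": 1},
    {"tx": 4.1,"ty": -41,"tz": 0,"ax": 0,"ay": 0,"az": -2.7,"claw": 1},
    {"tx": 4.1,"ty": -41,"tz": 0,"ax": 0,"ay": 0,"az": -2.7,"claw": 1},
    {"tx": 4.1,"ty": -41,"tz": 0,"ax": 0,"ay": 0,"az": -2.7,"claw": 1},
    {"tx": 4.1,"ty": -41,"tz": 0,"ax": 0,"ay": 0,"az": -2.7,"claw": 1},
    {"tx": 0,"ty": 0,"tz": 0,"ax": 0,"ay": 0,"az": 0,"claw": 0.5}
  ]
}}

```text
time_s: 2.55
tcp_pos: [0.5173, -0.321, 0.2981]
eef_rot: [179.9, 0.0, -84.6]
contact_force: [-0.0, 1.6, -0.1]
gripper_width: 0.0837
```

```bash
cat > w.py <<'E'
import sys
from h import *
c=cap('wrist'); im=c['image']
s=r.get_state();print(s['time_s'],s['tcp_pos'],s['eef_rot'],s['joints'].round(1))
v,u=np.mgrid[0:480,0:640]
dx,dy=u-c['cx'],v-c['cy'];rr=np.hypot(dx,dy);th=rr/c['fx'];z=c['depth']
k=np.tan(th)/np.maximum(rr,1e-6)
P=(np.stack([dx*k*z,dy*k*z,z],-1)-c['t'])@c['R']
H,S,V=cv2.split(cv2.cvtColor(im,cv2.COLOR_BGR2HSV))
C=-c['R'].T@c['t']
b=(((H>45)&(H<75)&(S>120)|(H>105)&(H<128)&(S>120))&(P[...,2]>.08)&(P[...,2]<.17)).astype(np.uint8)
k_,L,st,ce=cv2.connectedComponentsWithStats(b)
for i in range(1,k_):
    if st[i,4]>60:
        q=P[L==i];h=H[L==i];g=q[h<80];bl=q[h>100];print(ce[i].round(),st[i,4],g.shape,np.median(g,0).round(4) if len(g) else 0)
        t=bl[bl[:,2]>.128] if bl[:,2].max()>.128 else bl
        if len(t)>10:
            cx,wh,a=cv2.minAreaRect(t[:,:2].astype(np.float32)); print('  top',len(t),np.median(t[:,2]).round(4),np.round(cx,4),np.round(wh,4),round(a,1))
cv2.imwrite(sys.argv[1],im)
E
python3 w.py pics/w2.png
```

```text
2.6 [ 0.51722852 -0.31926308  0.29826128] [ 1.79886376e+02  3.95406475e-02 -8.44795079e+01] [-13.3  12.7  -3.4  -0.  -74.   18.8]
[323. 113.] 123 (0, 3) 0
  top 123 0.1202 [ 0.5197 -0.417 ] [0.0071 0.0219] 17.7
[338. 110.] 206 (206, 3) [ 0.5091 -0.4202  0.1265]Traceback (most recent call last):
  File "w.py", line 16, in <module>
    t=bl[bl[:,2]>.128] if bl[:,2].max()>.128 else bl
                          ~~~~~~~~~~~^^
    return umr_maximum(a, axis, None, out, keepdims, initial, where)
ValueError: zero-size array to reduction operation maximum which has no identity
```

```bash
sed -i 's/if bl\[:,2\].max()>.128 else bl/if len(bl) and bl[:,2].max()>.128 else bl/' w.py; python3 w.py pics/w2.png
```

```text
2.65 [ 0.51726074 -0.31804478  0.29857317] [ 1.79913292e+02  4.36124634e-02 -8.43874124e+01] [-13.2  12.6  -3.5  -0.  -74.   18.8]
[324. 111.] 129 (0, 3) 0
  top 129 0.1202 [ 0.5195 -0.4171] [0.0073 0.0221] 19.4
[338. 107.] 211 (211, 3) [ 0.5091 -0.4203  0.1266]
[217. 203.] 418 (0, 3) 0
  top 418 0.1166 [ 0.6156 -0.3242] [0.0285 0.0228] 4.1
[204. 211.] 192 (192, 3) [ 0.6162 -0.3234  0.1267]
[318. 218.] 562 (0, 3) 0
  top 413 0.1305 [ 0.5156 -0.3217] [0.0292 0.0237] 8.1
[319. 226.] 314 (314, 3) [ 0.5157 -0.321   0.1365]
[416. 263.] 523 (0, 3) 0
  top 523 0.1117 [ 0.4132 -0.2826] [0.0294 0.0233] 61.8
[425. 275.] 165 (165, 3) [ 0.4126 -0.2819  0.1265]
```

View pics/w2.png

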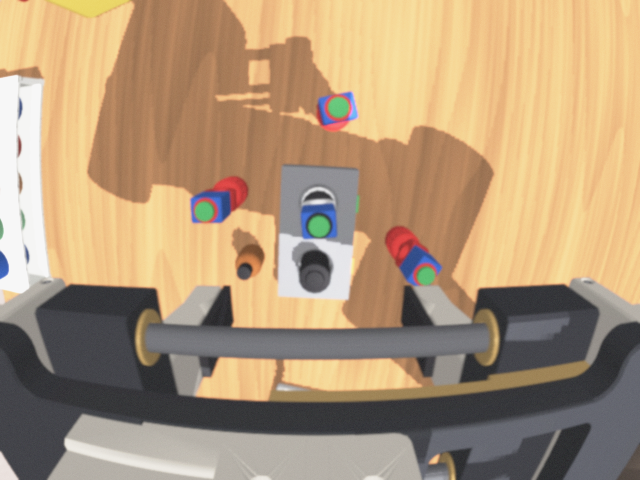

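The view from the wrist shows the lamp at (319,226) between the fingers. The decoys at (204,211), (338,107) and (425,275) clear the jaws. Its position is (0.516, -0.321) and its long side is at about 7°, which agrees with the top view.

Call:
{"op": "step_arm", "data": {
  "increments": [
    {"tx": -1,"ty": -3,"tz": -20,"ax": 0,"ay": 0,"az": 1.5,"claw": 0.3},
    {"tx": 0,"ty": 0,"tz": -30,"ax": 0,"ay": 0,"az": 0,"claw": 0.3},
    {"tx": 0,"ty": 0,"tz": -30,"ax": 0,"ay": 0,"az": 0,"claw": 0.3},
    {"tx": 0,"ty": 0,"tz": -30,"ax": 0,"ay": 0,"az": 0,"claw": 0.3},
    {"tx": 0,"ty": 0,"tz": -25,"ax": 0,"ay": 0,"az": 0,"claw": 0.3},
    {"tx": 0,"ty": 0,"tz": -20,"ax": 0,"ay": 0,"az": 0,"claw": 0.3},
    {"tx": 0,"ty": 0,"tz": -15,"ax": 0,"ay": 0,"az": 0,"claw": 0.3},
    {"tx": 0,"ty": 0,"tz": -11,"ax": 0,"ay": 0,"az": 0,"claw": 0.3},
    {"tx": 0,"ty": 0,"tz": 0,"ax": 0,"ay": 0,"az": 0,"claw": 0.3}
  ],
  "newtons": 12
}}

```text
time_s: 3.55
tcp_pos: [0.5161, -0.319, 0.1173]
eef_rot: [179.9, 0.1, -82.7]
contact_force: [-1.2, 0.7, 1.1]
gripper_width: 0.0569
```

Call:
{"op": "step_arm", "data": {
  "increments": [
    {"tx": 0,"ty": 0,"tz": 0,"ax": 0,"ay": 0,"az": 0,"claw": -1},
    {"tx": 0,"ty": 0,"tz": 0,"ax": 0,"ay": 0,"az": 0,"claw": -1},
    {"tx": 0,"ty": 0,"tz": 0,"ax": 0,"ay": 0,"az": 0,"claw": -1},
    {"tx": 0,"ty": 0,"tz": 0,"ax": 0,"ay": 0,"az": 0,"claw": -1},
    {"tx": 0,"ty": 0,"tz": 0,"ax": 0,"ay": 0,"az": 0,"claw": -1},
    {"tx": 0,"ty": 0,"tz": 0,"ax": 0,"ay": 0,"az": 0,"claw": -1},
    {"tx": 0,"ty": 0,"tz": 0,"ax": 0,"ay": 0,"az": 0,"claw": -1},
    {"tx": 0,"ty": 0,"tz": 0,"ax": 0,"ay": 0,"az": 0,"claw": -1}
  ],
  "newtons": 20
}}

```text
time_s: 4.35
tcp_pos: [0.5168, -0.3204, 0.1191]
eef_rot: [-180.0, -0.0, -82.8]
contact_force: [-1.6, 0.8, 5.3]
gripper_width: 0.0306
```

Call:
{"op": "step_arm", "data": {
  "increments": [
    {"tx": 0,"ty": 0,"tz": 4,"ax": 0,"ay": 0,"az": 0,"claw": -1},
    {"tx": 0,"ty": 0,"tz": 8,"ax": 0,"ay": 0,"az": 0,"claw": -1},
    {"tx": 0,"ty": 0,"tz": 18,"ax": 0,"ay": 0,"az": 0,"claw": -1},
    {"tx": 0,"ty": 0,"tz": 25,"ax": 0,"ay": 0,"az": 0,"claw": -1},
    {"tx": 0,"ty": 0,"tz": 25,"ax": 0,"ay": 0,"az": 0,"claw": -1},
    {"tx": 0,"ty": 0,"tz": 25,"ax": 0,"ay": 0,"az": 0,"claw": -1},
    {"tx": 0,"ty": 0,"tz": 25,"ax": 0,"ay": 0,"az": 0,"claw": -1},
    {"tx": 0,"ty": 0,"tz": 25,"ax": 0,"ay": 0,"az": 0,"claw": -1},
    {"tx": 0,"ty": 0,"tz": 0,"ax": 0,"ay": 0,"az": 0,"claw": -1}
  ]
}}

```text
time_s: 5.25
tcp_pos: [0.5183, -0.3209, 0.2778]
eef_rot: [-179.7, -0.2, -82.8]
contact_force: [0.6, -0.7, -2.2]
gripper_width: 0.0301
```

Call:
{"op": "step_arm", "data": {
  "increments": [
    {"tx": -3,"ty": 18,"tz": 0,"ax": 0,"ay": 0,"az": -2.15,"claw": -1},
    {"tx": -3,"ty": 18,"tz": 0,"ax": 0,"ay": 0,"az": -2.15,"claw": -1},
    {"tx": -3,"ty": 18,"tz": 0,"ax": 0,"ay": 0,"az": -2.15,"claw": -1},
    {"tx": -3,"ty": 18,"tz": 0,"ax": 0,"ay": 0,"az": -2.15,"claw": -1},
    {"tx": -3,"ty": 18,"tz": 0,"ax": 0,"ay": 0,"az": -2.15,"claw": -1},
    {"tx": -3,"ty": 18,"tz": 0,"ax": 0,"ay": 0,"az": -2.15,"claw": -1},
    {"tx": -3,"ty": 18,"tz": 0,"ax": 0,"ay": 0,"az": -2.15,"claw": -1},
    {"tx": -3,"ty": 18,"tz": 0,"ax": 0,"ay": 0,"az": -2.15,"claw": -1},
    {"tx": 0,"ty": 0,"tz": 0,"ax": 0,"ay": 0,"az": 0,"claw": -1}
  ]
}}

```text
time_s: 6.15
tcp_pos: [0.492, -0.1744, 0.2729]
eef_rot: [179.9, 0.0, -100.0]
contact_force: [0.3, 0.5, -2.7]
gripper_width: 0.0295
```

Call:
{"op": "step_arm", "data": {
  "increments": [
    {"tx": -1,"ty": 6,"tz": 0,"ax": -4.925,"ay": 0.868,"az": 0,"claw": -1},
    {"tx": -1,"ty": 6,"tz": 0,"ax": -4.925,"ay": 0.868,"az": 0,"claw": -1},
    {"tx": -1,"ty": 6,"tz": 0,"ax": -4.925,"ay": 0.868,"az": 0,"claw": -1},
    {"tx": -1,"ty": 6,"tz": 0,"ax": -4.925,"ay": 0.868,"az": 0,"claw": -1},
    {"tx": -1,"ty": 6,"tz": 0,"ax": -4.925,"ay": 0.868,"az": 0,"claw": -1},
    {"tx": -1,"ty": 6,"tz": 0,"ax": -4.925,"ay": 0.868,"az": 0,"claw": -1},
    {"tx": -1,"ty": 6,"tz": 0,"ax": -4.925,"ay": 0.868,"az": 0,"claw": -1},
    {"tx": -1,"ty": 6,"tz": 0,"ax": -4.925,"ay": 0.868,"az": 0,"claw": -1},
    {"tx": 0,"ty": 0,"tz": 0,"ax": 0,"ay": 0,"az": 0,"claw": -1}
  ]
}}

```text
time_s: 7.05
tcp_pos: [0.4847, -0.1271, 0.2716]
eef_rot: [179.7, -40.2, -99.6]
contact_force: [-0.4, -0.3, -3.3]
gripper_width: 0.0301
```

```bash
cat > chk.py <<'E'
from h import *
import sys
O=np.array([.5252,.1562]);d=np.array([-.17365,-.98481]);e=np.array([.98481,-.17365])
from scipy.spatial.transform import Rotation as R
s=r.get_state();p=s['tcp_pos'];M=R.from_euler('xyz',s['eef_rot'],degrees=True).as_matrix()
print(s['time_s'],p,s['eef_rot'],s['joints'].round(1),s['contact_force'].round(2),s['gripper_width'])
D=np.stack([np.r_[d,0],np.r_[e,0],[0,0,1]])
f=lambda q:((D@(q-np.r_[O,0]))*1e3).round(1)
print('stand frame (s,lat,z): tcp',f(p),'bore',f(p+M[:,2]*.039),'tool z',(D@M[:,2]).round(3),'tool x',(D@M[:,0]).round(3))
if len(sys.argv)>1:
    out=[]
    for n in('scene','top'):
        c=cap(n);q=np.array([*(O+d*.22),.2]);uv=c['R']@q+c['t'];u=int(uv[0]/uv[2]*c['fx']+c['cx']);v=int(uv[1]/uv[2]*c['fy']+c['cy'])
        print(n,'crop origin',u-65,v-70)
        out.append(cv2.resize(c['image'][v-70:v+70,u-65:u+65],None,fx=3,fy=3,interpolation=cv2.INTER_CUBIC))
    cv2.imwrite(sys.argv[1],np.hstack(out))
E
python3 chk.py pics/t1.png
```

```text
7.05 [ 0.4847371  -0.1271404   0.27162684] [179.69190042 -40.23536577 -99.60839465] [ 28.8   9.9 -33.3  31.1 -76.8 -54. ] [-0.37 -0.27 -3.33] 0.030084065295648648
stand frame (s,lat,z): tcp [286.1   9.4 271.6] bore [311.3   9.3 241.9] tool z [ 0.646 -0.001 -0.763] tool x [0.763 0.005 0.646]
scene crop origin 221 125
top crop origin 259 223
```

View pics/t1.png

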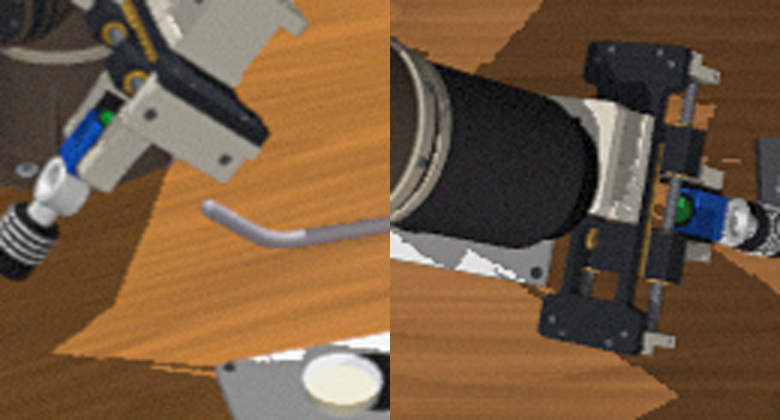

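The lamp is held tilted with its collar at left crop (62,188), and the free rod tip is at (210,208). Now I'll line up with the tip and stop just short of it.

Call:
{"op": "step_arm", "data": {
  "increments": [
    {"tx": 0,"ty": 9,"tz": 0,"ax": 0,"ay": 0,"az": 0,"claw": -1},
    {"tx": 0,"ty": 9,"tz": 0,"ax": 0,"ay": 0,"az": 0,"claw": -1},
    {"tx": 0,"ty": 9,"tz": 0,"ax": 0,"ay": 0,"az": 0,"claw": -1},
    {"tx": 0,"ty": 9,"tz": 0,"ax": 0,"ay": 0,"az": 0,"claw": -1},
    {"tx": 0,"ty": 9,"tz": -0.8,"ax": 0,"ay": 0,"az": 0,"claw": -1},
    {"tx": 0,"ty": 9.5,"tz": -0.8,"ax": 0,"ay": 0,"az": 0,"claw": -1},
    {"tx": 1.2,"ty": 6.6,"tz": -5.6,"ax": 0,"ay": 0,"az": 0,"claw": -1},
    {"tx": 1.2,"ty": 6.6,"tz": -5.6,"ax": 0,"ay": 0,"az": 0,"claw": -1},
    {"tx": 1.2,"ty": 6.6,"tz": -5.6,"ax": 0,"ay": 0,"az": 0,"claw": -1},
    {"tx": 1.1,"ty": 6.6,"tz": -5.7,"ax": 0,"ay": 0,"az": 0,"claw": -1},
    {"tx": 0,"ty": 0,"tz": 0,"ax": 0,"ay": 0,"az": 0,"claw": -1},
    {"tx": 0,"ty": 0,"tz": 0,"ax": 0,"ay": 0,"az": 0,"claw": -1}
  ]
}}

```text
time_s: 8.35
tcp_pos: [0.4894, -0.0472, 0.2493]
eef_rot: [179.9, -40.0, -99.9]
contact_force: [0.3, -0.1, -2.9]
gripper_width: 0.0301
```

```bash
python3 chk.py pics/t2.png; python3 - <<'E'
from h import *
# lamp collar vs rod in scene cloud, stand frame
O=np.array([.5252,.1562]);d=np.array([-.17365,-.98481]);e=np.array([.98481,-.17365])
c=pickle.load(open('pics/scene.pkl','rb'));P=cloud(c);H,S,V=cv2.split(cv2.cvtColor(c['image'],cv2.COLOR_BGR2HSV))
D=np.stack([np.r_[d,0],np.r_[e,0],[0,0,1]]);q=(P-np.r_[O,0])@D.T*1e3
cs,sn=np.cos(np.radians(40)),np.sin(np.radians(40))
a=(q[...,0]-212.8)*cs+(q[...,2]-202.4)*sn; n=-(q[...,0]-212.8)*sn+(q[...,2]-202.4)*cs; l=q[...,1]
m=(abs(n)<25)&(abs(l)<30)&(a>-40)&(a<60)&(S<70)
for lo in range(-40,56,4):
    w=m&(a>=lo)&(a<lo+4)
    if w.sum()>3: print(lo,w.sum(),'n',n[w].min().round(1),n[w].max().round(1),'l',l[w].min().round(1),l[w].max().round(1))
b=(H>105)&(H<128)&(S>140)&(abs(n-40)<30)&(abs(l)<30)&(a>-30)&(a<70)
if b.sum(): print('blue a',a[b].min(),a[b].max(),'n',n[b].min(),n[b].max(),'l',l[b].min(),l[b].max(),b.sum())
E
```

```text
8.35 [ 0.48943517 -0.04722242  0.24927581] [179.93733483 -40.04343943 -99.92559127] [ 36.6  13.4 -30.6  26.8 -78.7 -59.7] [ 0.28 -0.09 -2.95] 0.030087715309950525
stand frame (s,lat,z): tcp [2.065e+02 1.000e-01 2.493e+02] bore [2.316e+02 1.000e-01 2.194e+02] tool z [ 0.643 -0.    -0.766] tool x [0.766 0.001 0.643]
scene crop origin 221 125
top crop origin 259 223
-40 7 n -2.3 6.8 l 1.7 7.2
-36 10 n -2.1 6.1 l 3.1 8.8
-32 6 n -1.5 6.9 l 2.5 6.3
-28 10 n -2.6 6.4 l 1.1 7.8
-24 8 n -2.8 6.6 l 3.5 7.8
-20 9 n -1.1 7.2 l 2.5 7.7
-16 8 n -2.8 6.1 l 2.8 6.7
-12 8 n -1.2 7.3 l 3.1 6.0
-8 9 n -2.3 6.7 l 1.6 7.0
-4 8 n -2.6 6.2 l 2.2 7.9
0 12 n -2.8 5.9 l 1.5 6.6
4 5 n -1.7 4.8 l -0.5 6.4
16 23 n -25.0 22.7 l 6.7 28.0
20 32 n -24.8 23.7 l 8.4 28.8
24 40 n -24.7 22.7 l -6.9 28.9
28 47 n -24.9 15.6 l -9.6 20.4
32 73 n -25.0 24.8 l -14.1 28.4
36 64 n -24.9 18.2 l -13.6 20.9
blue a 32.36763584868842 39.69817603218171 n 18.980511769158618 54.338179849410956 l -13.129217330253038 17.45505271672094 140
```

View pics/t2.png

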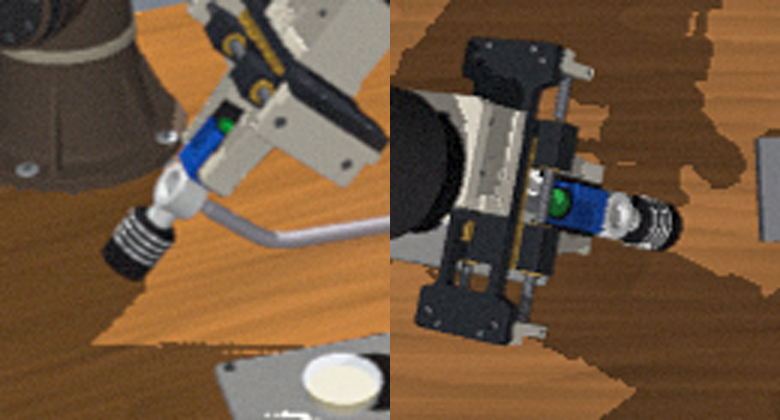

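The collar sits just off the rod end, left crop (180,195) against (205,205), and is in line with it: the rod's offset and the lamp's offset agree within about 1–2 mm. Now I'll thread it slowly.

Call:
{"op": "step_arm", "data": {
  "increments": [
    {"tx": 0.6,"ty": 3.8,"tz": -3.2,"ax": 0,"ay": 0,"az": 0,"claw": -1},
    {"tx": 0.7,"ty": 3.8,"tz": -3.2,"ax": 0,"ay": 0,"az": 0,"claw": -1},
    {"tx": 0.7,"ty": 3.8,"tz": -3.2,"ax": 0,"ay": 0,"az": 0,"claw": -1},
    {"tx": 0.6,"ty": 3.8,"tz": -3.2,"ax": 0,"ay": 0,"az": 0,"claw": -1},
    {"tx": 0,"ty": 0,"tz": 0,"ax": 0,"ay": 0,"az": 0,"claw": -1}
  ]
}}

```text
time_s: 8.95
tcp_pos: [0.4921, -0.0316, 0.2362]
eef_rot: [179.9, -40.0, -99.9]
contact_force: [0.3, -0.3, -2.7]
gripper_width: 0.0299
```

Call:
{"op": "step_arm", "data": {
  "increments": [
    {"tx": 0.6,"ty": 3.8,"tz": -3.2,"ax": 0,"ay": 0,"az": 0,"claw": -1},
    {"tx": 0.7,"ty": 3.8,"tz": -3.2,"ax": 0,"ay": 0,"az": 0,"claw": -1},
    {"tx": 0.7,"ty": 3.8,"tz": -3.2,"ax": 0,"ay": 0,"az": 0,"claw": -1},
    {"tx": 0,"ty": 0,"tz": 0,"ax": 0,"ay": 0,"az": 0,"claw": -1},
    {"tx": 0,"ty": 0,"tz": 0,"ax": 0,"ay": 0,"az": 0,"claw": -1}
  ]
}}

```text
time_s: 9.45
tcp_pos: [0.4941, -0.0206, 0.227]
eef_rot: [180.0, -40.0, -99.9]
contact_force: [0.5, -0.1, -3.1]
gripper_width: 0.03
```

```bash
python3 chk.py
```

```text
9.45 [ 0.49405751 -0.02055074  0.22697332] [179.9592899  -40.02228264 -99.93721897] [ 38.7  15.8 -30.2  25.7 -77.6 -62. ] [ 0.53 -0.12 -3.12] 0.029978123185177535
stand frame (s,lat,z): tcp [179.5   0.  227. ] bore [204.6   0.  197.1] tool z [ 0.643 -0.    -0.766] tool x [0.766 0.001 0.643]
```

Threaded 10 mm with no contact: the force stays at the lamp's weight. On to the start of the bend, correcting 1 mm.

Call:
{"op": "step_arm", "data": {
  "increments": [
    {"tx": 0.6,"ty": 3.7,"tz": -3.4,"ax": 0,"ay": 0,"az": 0,"claw": -1},
    {"tx": 0.7,"ty": 3.7,"tz": -3.4,"ax": 0,"ay": 0,"az": 0,"claw": -1},
    {"tx": 0.6,"ty": 3.7,"tz": -3.4,"ax": 0,"ay": 0,"az": 0,"claw": -1},
    {"tx": 0.7,"ty": 3.7,"tz": -3.4,"ax": 0,"ay": 0,"az": 0,"claw": -1},
    {"tx": 0.6,"ty": 3.7,"tz": -3.4,"ax": 0,"ay": 0,"az": 0,"claw": -1},
    {"tx": 0.7,"ty": 3.7,"tz": -3.4,"ax": 0,"ay": 0,"az": 0,"claw": -1},
    {"tx": 0,"ty": 0,"tz": 0,"ax": 0,"ay": 0,"az": 0,"claw": -1},
    {"tx": 0,"ty": 0,"tz": 0,"ax": 0,"ay": 0,"az": 0,"claw": -1}
  ]
}}

```text
time_s: 10.25
tcp_pos: [0.4979, 0.0016, 0.2066]
eef_rot: [180.0, -40.0, -99.9]
contact_force: [-0.2, 0.2, -3.0]
gripper_width: 0.0296
```

```bash
python3 chk.py
```

```text
10.25 [0.49794592 0.00162753 0.20657425] [179.95665542 -40.02797918 -99.93599435] [ 40.4  18.1 -29.7  25.  -76.4 -63.8] [-0.2   0.16 -2.99] 0.029584088289876312
stand frame (s,lat,z): tcp [157.    0.  206.6] bore [182.   -0.  176.7] tool z [ 0.643 -0.    -0.766] tool x [0.766 0.001 0.643]
```

Call:
{"op": "step_arm", "data": {
  "increments": [
    {"tx": 0.1,"ty": 0.65,"tz": -0.5,"ax": 3.94,"ay": -0.695,"az": 0,"claw": -1},
    {"tx": 0.1,"ty": 0.65,"tz": -0.45,"ax": 3.94,"ay": -0.695,"az": 0,"claw": -1},
    {"tx": 0.1,"ty": 0.65,"tz": -0.4,"ax": 3.94,"ay": -0.695,"az": 0,"claw": -1},
    {"tx": 0.1,"ty": 0.65,"tz": -0.3,"ax": 3.94,"ay": -0.695,"az": 0,"claw": -1},
    {"tx": 0.1,"ty": 0.65,"tz": -0.25,"ax": 3.94,"ay": -0.695,"az": 0,"claw": -1},
    {"tx": 0,"ty": 0,"tz": 0,"ax": 0,"ay": 0,"az": 0,"claw": -1}
  ]
}}

```text
time_s: 10.85
tcp_pos: [0.4983, 0.004, 0.206]
eef_rot: [-179.9, -19.8, -100.1]
contact_force: [0.8, 0.0, -2.4]
gripper_width: 0.0297
```

Call:
{"op": "step_arm", "data": {
  "increments": [
    {"tx": 0.1,"ty": 0.75,"tz": -0.2,"ax": 3.94,"ay": -0.695,"az": 0,"claw": -1},
    {"tx": 0.1,"ty": 0.75,"tz": -0.2,"ax": 3.94,"ay": -0.695,"az": 0,"claw": -1},
    {"tx": 0.1,"ty": 0.75,"tz": -0.1,"ax": 3.94,"ay": -0.695,"az": 0,"claw": -1},
    {"tx": 0.1,"ty": 0.75,"tz": -0.1,"ax": 3.94,"ay": -0.695,"az": 0,"claw": -1},
    {"tx": 0.2,"ty": 0.75,"tz": 0,"ax": 3.94,"ay": -0.695,"az": 0,"claw": -1},
    {"tx": 0,"ty": 0,"tz": 0,"ax": 0,"ay": 0,"az": 0,"claw": -1},
    {"tx": 0,"ty": 0,"tz": 0,"ax": 0,"ay": 0,"az": 0,"claw": -1}
  ]
}}

```text
time_s: 11.55
tcp_pos: [0.4987, 0.0078, 0.204]
eef_rot: [179.9, -0.2, -100.0]
contact_force: [0.6, -0.4, -2.7]
gripper_width: 0.0298
```

```bash
python3 chk.py
```

```text
11.55 [0.49870911 0.00780854 0.20403465] [ 1.79945512e+02 -1.63975979e-01 -1.00029685e+02] [ 23.6   5.8 -24.6   0.1 -59.7 -33.7] [ 0.56 -0.42 -2.71] 0.029779286892934676
stand frame (s,lat,z): tcp [150.7  -0.3 204. ] bore [150.8  -0.4 165. ] tool z [ 0.003 -0.001 -1.   ] tool x [ 1.    -0.001  0.003]
```

Call:
{"op": "step_arm", "data": {
  "increments": [
    {"tx": 1.5,"ty": 8.2,"tz": 0,"ax": 0,"ay": 0,"az": 0,"claw": -1},
    {"tx": 1.5,"ty": 8.2,"tz": 0,"ax": 0,"ay": 0,"az": 0,"claw": -1},
    {"tx": 1.5,"ty": 8.2,"tz": 0,"ax": 0,"ay": 0,"az": 0,"claw": -1},
    {"tx": 1.5,"ty": 8.2,"tz": 0,"ax": 0,"ay": 0,"az": 0,"claw": -1},
    {"tx": 1.5,"ty": 8.2,"tz": 0,"ax": 0,"ay": 0,"az": 0,"claw": -1},
    {"tx": 1.5,"ty": 8.2,"tz": 0,"ax": 0,"ay": 0,"az": 0,"claw": -1},
    {"tx": 1.5,"ty": 8.2,"tz": 0,"ax": 0,"ay": 0,"az": 0,"claw": -1},
    {"tx": 1.4,"ty": 8.0,"tz": 0,"ax": 0,"ay": 0,"az": 0,"claw": -1},
    {"tx": 0,"ty": 0,"tz": 0,"ax": 0,"ay": 0,"az": 0,"claw": -1},
    {"tx": 0,"ty": 0,"tz": 0,"ax": 0,"ay": 0,"az": 0,"claw": -1}
  ]
}}

```text
time_s: 12.55
tcp_pos: [0.5109, 0.0741, 0.2041]
eef_rot: [180.0, -0.0, -100.0]
contact_force: [-0.4, 0.2, -2.3]
gripper_width: 0.0299
```

Call:
{"op": "step_arm", "data": {
  "increments": [
    {"tx": 0.2,"ty": 1,"tz": 0,"ax": 0,"ay": 0,"az": 0,"claw": -1},
    {"tx": 0.1,"ty": 1,"tz": 0,"ax": 0,"ay": 0,"az": 0,"claw": -1},
    {"tx": 0,"ty": 0,"tz": 0,"ax": 0,"ay": 0,"az": 0,"claw": -1}
  ]
}}

```text
time_s: 12.85
tcp_pos: [0.5113, 0.0758, 0.2042]
eef_rot: [-180.0, 0.0, -100.0]
contact_force: [1.0, 0.1, -2.5]
gripper_width: 0.03
```

```bash
python3 chk.py
```

```text
12.85 [0.51125603 0.07582454 0.20421718] [-1.79989757e+02  5.77116607e-03 -9.99880728e+01] [ 30.2   7.5 -22.5   0.  -60.  -40.2] [ 1.01  0.13 -2.52] 0.029974079622986545
stand frame (s,lat,z): tcp [8.160e+01 2.000e-01 2.042e+02] bore [ 81.6   0.2 165.2] tool z [-0.  0. -1.] tool x [ 1.  0. -0.]
```

Call:
{"op": "step_arm", "data": {
  "increments": [
    {"tx": 0.1,"ty": 0.5,"tz": 0,"ax": 0,"ay": 0,"az": 0,"claw": -1},
    {"tx": 0.1,"ty": 0.5,"tz": 0,"ax": 0,"ay": 0,"az": 0,"claw": -1},
    {"tx": 0.1,"ty": 0.5,"tz": 0,"ax": 0,"ay": 0,"az": 0,"claw": -1},
    {"tx": 0,"ty": 0,"tz": 0,"ax": 0,"ay": 0,"az": 0,"claw": -1}
  ]
}}

```text
time_s: 13.25
tcp_pos: [0.5115, 0.0771, 0.2042]
eef_rot: [180.0, -0.0, -100.0]
contact_force: [0.5, -2.3, -2.8]
gripper_width: 0.0298
```

Call:
{"op": "step_arm", "data": {
  "increments": [
    {"tx": 0,"ty": 0,"tz": 0,"ax": 0,"ay": 0,"az": 0,"claw": -1},
    {"tx": 0,"ty": 0,"tz": 0,"ax": 0,"ay": 0,"az": 0,"claw": -1}
  ]
}}

```text
time_s: 13.45
tcp_pos: [0.5115, 0.0772, 0.2042]
eef_rot: [180.0, -0.0, -100.0]
contact_force: [0.5, -3.6, -1.8]
gripper_width: 0.0299
```

Touching the stop, with a light 3 N reaction. I'll ease off half a millimetre, lower it onto the rod and release.

Call:
{"op": "step_arm", "data": {
  "increments": [
    {"tx": 0,"ty": -0.5,"tz": 0,"ax": 0,"ay": 0,"az": 0,"claw": -1},
    {"tx": 0,"ty": 0,"tz": -1,"ax": 0,"ay": 0,"az": 0,"claw": -1},
    {"tx": 0,"ty": 0,"tz": -1,"ax": 0,"ay": 0,"az": 0,"claw": -1},
    {"tx": 0,"ty": 0,"tz": -0.7,"ax": 0,"ay": 0,"az": 0,"claw": -1},
    {"tx": 0,"ty": 0,"tz": 0,"ax": 0,"ay": 0,"az": 0,"claw": -1},
    {"tx": 0,"ty": 0,"tz": 0,"ax": 0,"ay": 0,"az": 0,"claw": -1}
  ]
}}

```text
time_s: 14.05
tcp_pos: [0.5117, 0.077, 0.2017]
eef_rot: [-180.0, 0.0, -100.0]
contact_force: [-1.2, 0.4, 1.5]
gripper_width: 0.0301
```

Call:
{"op": "step_arm", "data": {
  "increments": [
    {"tx": 0,"ty": 0,"tz": 0,"ax": 0,"ay": 0,"az": 0,"claw": -0.2},
    {"tx": 0,"ty": 0,"tz": 0,"ax": 0,"ay": 0,"az": 0,"claw": 0},
    {"tx": 0,"ty": 0,"tz": 0,"ax": 0,"ay": 0,"az": 0,"claw": 0.3},
    {"tx": 0,"ty": 0,"tz": 0,"ax": 0,"ay": 0,"az": 0,"claw": 0.3},
    {"tx": 0,"ty": 0,"tz": 0,"ax": 0,"ay": 0,"az": 0,"claw": 0.3}
  ]
}}

```text
time_s: 14.55
tcp_pos: [0.5116, 0.077, 0.2015]
eef_rot: [-180.0, 0.0, -100.0]
contact_force: [0.2, 0.2, 0.0]
gripper_width: 0.0557
```

Call:
{"op": "step_arm", "data": {
  "increments": [
    {"tx": 0,"ty": 0,"tz": 10,"ax": 0,"ay": 0,"az": 0,"claw": 0.3},
    {"tx": 0,"ty": 0,"tz": 20,"ax": 0,"ay": 0,"az": 0,"claw": 0.3},
    {"tx": 0,"ty": 0,"tz": 25,"ax": 0,"ay": 0,"az": 0,"claw": 0.3},
    {"tx": 0,"ty": 0,"tz": 20,"ax": 0,"ay": 0,"az": 0,"claw": -1},
    {"tx": 0,"ty": 0,"tz": 0,"ax": 0,"ay": 0,"az": 0,"claw": -1},
    {"tx": 0,"ty": 0,"tz": 0,"ax": 0,"ay": 0,"az": 0,"claw": -1},
    {"tx": 0,"ty": 0,"tz": 0,"ax": 0,"ay": 0,"az": 0,"claw": -1},
    {"tx": 0,"ty": 0,"tz": 0,"ax": 0,"ay": 0,"az": 0,"claw": -1}
  ]
}}

```text
time_s: 15.35
tcp_pos: [0.5112, 0.0768, 0.2758]
eef_rot: [179.9, -0.0, -100.0]
contact_force: [0.0, 0.3, -0.6]
gripper_width: 0.0225
```

```bash
python3 chk.py; cat > l.py <<'E'
from h import *
import sys
O=np.array([.5252,.1562]);d=np.array([-.17365,-.98481]);e=np.array([.98481,-.17365]);D=np.stack([np.r_[d,0],np.r_[e,0],[0,0,1]])
for n in('scene','top'):
    c=cap(n);q=(cloud(c)-np.r_[O,0])@D.T*1e3;H,S,V=cv2.split(cv2.cvtColor(c['image'],cv2.COLOR_BGR2HSV))
    reg=(abs(q[...,1])<35)&(q[...,0]>50)&(q[...,0]<125)&(q[...,2]>160)&(q[...,2]<235)
    for nm,m in(('green',reg&(H>45)&(H<75)&(S>120)),('blue',reg&(H>105)&(H<128)&(S>140)),('orange',reg&(H>5)&(H<18)&(S>180)&(V>100))):
        w=q[m]
        if len(w)>3: print(n,nm,len(w),'min',w.min(0).round(1),'med',np.median(w,0).round(1),'max',w.max(0).round(1))
    if n=='scene': cv2.imwrite(sys.argv[1],cv2.resize(c['image'][150:290,280:430],None,fx=4,fy=4,interpolation=cv2.INTER_CUBIC))
E
python3 l.py pics/l1.png
```

```text
15.35 [0.51117187 0.07677402 0.27576591] [ 1.79938054e+02 -4.43103506e-02 -9.99748046e+01] [ 30.3   4.5 -16.2  -0.  -69.4 -40.3] [ 0.01  0.32 -0.59] 0.0224876171073317
stand frame (s,lat,z): tcp [ 80.7  -0.  275.8] bore [ 8.070e+01 -1.000e-01  2.368e+02] tool z [ 0.001 -0.001 -1.   ] tool x [1.    0.    0.001]
scene green 39 min [ 74.6  -4.6 215.9] med [ 83.2   4.  220. ] max [ 90.   13.  223.1]
scene blue 11 min [ 74.1  -9.1 206.8] med [ 91.8  11.  213.6] max [ 93.7  16.4 215.2]
scene orange 33 min [ 58.7  -0.5 160.4] med [ 63.   11.3 171. ] max [ 67.8  15.7 179.6]
```

View pics/l1.png

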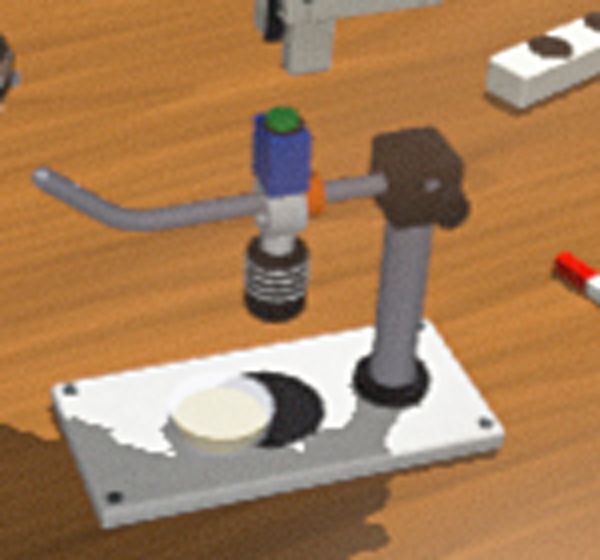

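The lamp hangs upright against the orange stop, collar at crop (283,212) and stop at (315,193), with the button free at (283,120) and its top at z 220 mm as expected. Now I'll press with closed fingers.

Call:
{"op": "step_arm", "data": {
  "increments": [
    {"tx": 0,"ty": 0,"tz": 0,"ax": 0,"ay": 0,"az": 0,"claw": -1},
    {"tx": 0,"ty": 0,"tz": 0,"ax": 0,"ay": 0,"az": 0,"claw": -1},
    {"tx": 0,"ty": 0,"tz": 0,"ax": 0,"ay": 0,"az": 0,"claw": -1},
    {"tx": 0,"ty": 0,"tz": -10,"ax": 0,"ay": 0,"az": 0,"claw": -1},
    {"tx": 0,"ty": 0,"tz": -10,"ax": 0,"ay": 0,"az": 0,"claw": -1},
    {"tx": 0,"ty": 0,"tz": -10,"ax": 0,"ay": 0,"az": 0,"claw": -1},
    {"tx": 0,"ty": 0,"tz": -4,"ax": 0,"ay": 0,"az": 0,"claw": -1},
    {"tx": 0,"ty": 0,"tz": 0,"ax": 0,"ay": 0,"az": 0,"claw": -1},
    {"tx": 0,"ty": 0,"tz": 0,"ax": 0,"ay": 0,"az": 0,"claw": -1}
  ]
}}

```text
time_s: 16.35
tcp_pos: [0.5117, 0.077, 0.2425]
eef_rot: [-180.0, -0.0, -100.0]
contact_force: [-1.8, -0.1, -0.1]
gripper_width: 0.0005
```

Call:
{"op": "step_arm", "data": {
  "increments": [
    {"tx": 0,"ty": 0,"tz": -2,"ax": 0,"ay": 0,"az": 0,"claw": -1},
    {"tx": 0,"ty": 0,"tz": -2,"ax": 0,"ay": 0,"az": 0,"claw": -1},
    {"tx": 0,"ty": 0,"tz": -2,"ax": 0,"ay": 0,"az": 0,"claw": -1},
    {"tx": 0,"ty": 0,"tz": -1,"ax": 0,"ay": 0,"az": 0,"claw": -1},
    {"tx": 0,"ty": 0,"tz": 0,"ax": 0,"ay": 0,"az": 0,"claw": -1}
  ]
}}

```text
time_s: 16.85
tcp_pos: [0.5119, 0.0771, 0.2358]
eef_rot: [-179.9, 0.0, -100.0]
contact_force: [1.2, -0.1, 3.9]
gripper_width: 0.0003
```

Call:
{"op": "step_arm", "data": {
  "increments": [
    {"tx": 0,"ty": 0,"tz": -0.7,"ax": 0,"ay": 0,"az": 0,"claw": -1},
    {"tx": 0,"ty": 0,"tz": 0,"ax": 0,"ay": 0,"az": 0,"claw": -1}
  ]
}}

```text
time_s: 17.05
tcp_pos: [0.512, 0.0771, 0.2352]
eef_rot: [-179.9, 0.0, -100.0]
contact_force: [0.6, 1.3, 4.0]
gripper_width: 0.0003
```

Call:
{"op": "step_arm", "data": {
  "increments": [
    {"tx": 0,"ty": 0,"tz": -0.6,"ax": 0,"ay": 0,"az": 0,"claw": -1},
    {"tx": 0,"ty": 0,"tz": 0,"ax": 0,"ay": 0,"az": 0,"claw": -1}
  ]
}}

```text
time_s: 17.25
tcp_pos: [0.5123, 0.0771, 0.2351]
eef_rot: [-179.9, 0.0, -100.0]
contact_force: [-0.1, 0.5, 6.9]
gripper_width: 0.0006
```

The button is bottomed: z stopped at 0.2351 and the force jumped to 7 N. Retreat.

Call:
{"op": "step_arm", "data": {
  "increments": [
    {"tx": 0,"ty": 0,"tz": 4,"ax": 0,"ay": 0,"az": 0,"claw": -1},
    {"tx": 0,"ty": 0,"tz": 10,"ax": 0,"ay": 0,"az": 0,"claw": -1},
    {"tx": 0,"ty": 0,"tz": 30,"ax": 0,"ay": 0,"az": 0,"claw": -1},
    {"tx": 0,"ty": 0,"tz": 40,"ax": 0,"ay": 0,"az": 0,"claw": -1},
    {"tx": 0,"ty": 0,"tz": 30,"ax": 0,"ay": 0,"az": 0,"claw": -1},
    {"tx": 0,"ty": 0,"tz": 0,"ax": 0,"ay": 0,"az": 0,"claw": -1},
    {"tx": 0,"ty": 0,"tz": 0,"ax": 0,"ay": 0,"az": 0,"claw": -1},
    {"tx": 0,"ty": 0,"tz": 0,"ax": 0,"ay": 0,"az": 0,"claw": -1},
    {"tx": 0,"ty": 0,"tz": 0,"ax": 0,"ay": 0,"az": 0,"claw": -1},
    {"tx": 0,"ty": 0,"tz": 0,"ax": 0,"ay": 0,"az": 0,"claw": -1}
  ]
}}

```text
time_s: 18.25
tcp_pos: [0.5112, 0.0768, 0.3473]
eef_rot: [179.9, -0.1, -100.0]
contact_force: [0.2, 0.5, -0.1]
gripper_width: 0.0004
```

```bash
python3 l.py pics/l2.png; python3 l.py pics/l3.png
```

```text
scene green 38 min [ 75.8  -4.8 214.4] med [ 83.4   5.  219.7] max [ 90.7  12.6 222.3]
scene blue 6 min [ 89.8 -10.8 211.6] med [ 91.3  -6.3 213.5] max [ 93.1  15.9 215.3]
scene orange 34 min [ 57.6  -3.4 161.9] med [ 62.4  11.1 171.4] max [ 68.1  14.  179.3]
scene green 40 min [ 76.   -4.6 215.6] med [ 83.6   6.1 219.9] max [ 89.7  13.2 222.1]
scene blue 6 min [ 74.6  -9.4 212.6] med [ 89.9   4.7 214. ] max [ 93.4  17.  214.3]
scene orange 34 min [ 57.   -2.7 160.6] med [ 62.7  10.4 171. ] max [ 68.2  14.3 179.6]
```

View pics/l3.png

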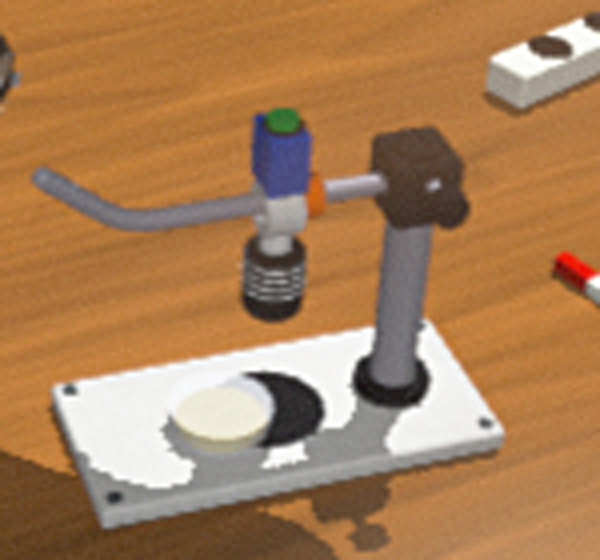

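The lamp hangs upright at the stop, collar at (283,212), with the button sprung back at (283,120). The head moved about 3 px from the last picture, so I'll let it settle and compare.

Call:
{"op": "step_arm", "data": {
  "increments": [
    {"tx": 0,"ty": 0,"tz": 0,"ax": 0,"ay": 0,"az": 0,"claw": -1},
    {"tx": 0,"ty": 0,"tz": 0,"ax": 0,"ay": 0,"az": 0,"claw": -1},
    {"tx": 0,"ty": 0,"tz": 0,"ax": 0,"ay": 0,"az": 0,"claw": -1},
    {"tx": 0,"ty": 0,"tz": 0,"ax": 0,"ay": 0,"az": 0,"claw": -1},
    {"tx": 0,"ty": 0,"tz": 0,"ax": 0,"ay": 0,"az": 0,"claw": -1},
    {"tx": 0,"ty": 0,"tz": 0,"ax": 0,"ay": 0,"az": 0,"claw": -1},
    {"tx": 0,"ty": 0,"tz": 0,"ax": 0,"ay": 0,"az": 0,"claw": -1},
    {"tx": 0,"ty": 0,"tz": 0,"ax": 0,"ay": 0,"az": 0,"claw": -1},
    {"tx": 0,"ty": 0,"tz": 0,"ax": 0,"ay": 0,"az": 0,"claw": -1},
    {"tx": 0,"ty": 0,"tz": 0,"ax": 0,"ay": 0,"az": 0,"claw": -1},
    {"tx": 0,"ty": 0,"tz": 0,"ax": 0,"ay": 0,"az": 0,"claw": -1},
    {"tx": 0,"ty": 0,"tz": 0,"ax": 0,"ay": 0,"az": 0,"claw": -1}
  ]
}}

```text
time_s: 19.65
tcp_pos: [0.5116, 0.077, 0.3482]
eef_rot: [-180.0, 0.0, -100.0]
contact_force: [0.4, 0.5, -0.7]
gripper_width: 0.0003
```

```bash
for i in 4 5 6; do python3 l.py pics/l$i.png | grep green; done; python3 - <<'E'
import cv2,numpy as np
I=[cv2.imread(f'pics/l{i}.png',0).astype(np.float32) for i in (1,2,3,4,5,6)]
for k in range(1,6):
    for nm,w in(('head',np.s_[230:325,235:315]),('plate',np.s_[330:520,60:500])):
        s,_=cv2.phaseCorrelate(I[k-1][w].copy(),I[k][w].copy()); print(k,nm,np.round(np.array(s)/4,2),end=' ')
    print()
E
```

```text
scene green 40 min [ 75.1  -5.  215.5] med [ 83.1   5.5 219.7] max [ 90.9  12.  221.8]
scene green 40 min [ 76.5  -5.5 214.9] med [ 82.8   5.7 219.9] max [ 90.   13.3 222. ]
scene green 40 min [ 75.8  -6.1 214.1] med [ 83.1   4.7 219.5] max [ 90.   11.5 221.9]
1 head [-0.02  0.02] 1 plate [ 0.01 -0.  ] 
2 head [-0.   -0.01] 2 plate [0. 0.] 
3 head [-0.01 -0.  ] 3 plate [-0.    0.01] 
4 head [0.02 0.03] 4 plate [-0. -0.] 
5 head [-0.05 -0.02] 5 plate [ 0. -0.]
```

```bash
python3 -c "
from plant import r
print(r.close_job())"
```

```text
the job is handed in; nothing more can be done
None
```

The spot lamp is on the inspection stand. It hangs lens down against the orange stop collar, and I pressed its button and took the tool away. The job was handed in at about 20 s on the robot's clock and reported no verdict.

- **Threading:** the lamp came out of the dock held by its 30 mm grip faces and went over the tilted rod end, round the bend and along the level part. At every check on the way the force was only the lamp's own weight, about 3 N. Contact with the stop was about 3–4 N.
- **Button:** I pressed it until it stopped moving, about 4 mm down, with roughly 7 N. I inferred the full press from the height and force, as neither the travel nor a light can be read directly.
- **Last checks:**
  - The button top is back at about 220 mm, so it has sprung back.
  - The lamp looks upright at the stop, and the last pictures show no movement.
  - The camera puts the button about 5 mm to one side. Much of that is how the scene camera sees surfaces: it showed the rod itself 3–4 mm to that side. One crop hinted that the head had shifted slightly after the press, but image matching showed no movement.
- **Bystanders:** the dish and marker are where they were in the last picture. I did not measure the battery, bottles, jar or slide box again afterwards; no unexpected force showed on the tool along the way.

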